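# Present the used filter plate from a bench filter unit

## Robot

A 6-joint arm with a two-finger parallel gripper is mounted at the origin on a cart in front of the work surface, level with it; the furniture and walls round the work are solid. World frame = base frame: x ahead of the robot, y to its left, z up, the work surface at z = 0. Lengths are in m, angles in rad, forces in N, time in s.
With the tool pointing down it reaches from about 0.375 to 0.9 m from the base axis. Payload 3.1 kg.
Tool frame: the origin (TCP) lies between the finger pads; the fingertips stand manip.finger_overhang ahead of it and the grasp point (between the pads) lies 5 mm behind it (manip.finger_overhang is the distance from the TCP to the fingertips, in m); z points along the fingers, y is the line along which they close (so a half turn about z gives the same grasp; the last joint's range is limited). The gripper opens to 85 mm and grips with 20 to 120 N. Pads are 22 mm wide; open, the fingers measure 114 mm over their backs; the gripper's body (76 mm by 85 mm) begins 54 mm behind the grasp point. The pads swing forward as they close: fully open they stand 13 mm farther back than shut.
Start: joints at [-1.496, 0.527, 1.433, -0, 1.181, -0.178], TCP at [0.156, -0.605, 0.245] pointing down, gripper open.
Joint ranges: [-3.08, 3.08], [-0.75, 2.2], [0.22, 2.44], [-1.43, 4.57], [0, 2.65], [-2.85, 2.85]. Speed limits (rad/s): [2.79, 2.79, 3.14, 3.14, 3.14, 3.14].

## Interface

Orientations are given as a unit quaternion [x, y, z, w].
In Python, from station import manip gives the robot as it stands.
- The arm moves only by the tool drive_tool, never from a script. Its argument "plan" is a list of rows, each a list of 7 numbers: the shift along the tool's x, y, z in m, then the turn, a rotation vector about the tool's x, y, z in degrees, then the opening, from -1 (shut) to 1 (fully open). In form: [[x, y, z, wx, wy, wz, gripper], ...]. A call has 1 to 10 rows; each row shifts and turns the commanded pose from where the row before left it, along the tool's axes as they then stand; what a row does not reach is not made up. A row lasts 1/10 s, in which the tool goes at most 50 mm and 8.59 degrees, less where a joint would pass 70% of its speed; a pose out of reach is approached as far as the arm can. A call is refused whole if a number of a shift passes 0.05 or a number of a turn 8.59, either way. A call with a gripper value outside its range is refused whole. The fingers move at their own pace and stop on an object; "newtons" is the grip in N (left out, the last holds). Time passes only in rows, so rows that do not move let the fingers close. It gives the time, the measured TCP pose, the force, the opening and the grip force at its end, in the units of the state.
- manip.sense(): the state, without advancing time (a new reading comes with each control period).
- manip.snapshot(name): name is "scene" or "side" or "wrist"; returns a dict with "image" (400x640x3 uint8, red, green, blue), "z_map" (400x640 float32, m along the optical axis (not along the pixel's ray), 0 where there is no reading), "fov_y" (degrees; the focal length in pixels is half the picture's height over the tangent of half this angle, whatever the lens; pixels are square), "cx", "cy" (the principal point, pixels), "extrinsics" (4x4, takes a point from camera to world coordinates); the wrist camera has in their place "mount" (4x4, takes a point from camera to tool coordinates, whose origin is the TCP and whose axes are the flange's). Camera axes: x right, y up, looking along -z (the intrinsics and any distortion apply to the point x, -y, -z); pixel columns grow to the right and rows downward; lengths in m; the calibration is good to about 2 mm. A picture is of the moment at which its call begins: read the wrist's pose just before it.
- manip.sign_off(): hands the job in; it is judged then, once.
The state is a dict: "t": time; "q": joint angles; "qd": joint speeds; "tau": joint torques, N m; "tcp_pos": TCP position; "tool_rot": TCP orientation; "force": force on the tool from outside, world axes, zero at the start; "ft_torque": the same for the moment, N m; "finger_gap": opening from 0.0 (shut) to 1.0 (fully open); "gripper_force": force on a finger pad.
Only numpy, scipy, OpenCV 4.12 (cv2) and the standard library are available. Lean on these libraries where they do the work, as an engineer would, in place of code of your own. Each camera call takes 0.05 s, during which the arm holds its last target. There are 200 camera calls.

## Task

A brown bottle has been left on the cover of the white bench filter unit: stand it upright on the middle of the round cork coaster and let go of it. Then lift the unit's cover (blue tab in front) to upright or a little beyond and leave it standing open, draw the orange-framed filter plate out of its bay (leave the blue-framed one in), and present it over the middle of the white viewing mat: upright, its broad face square to the mat (plate width along the mat's long edges), about 10 cm above it. Finish still holding the plate there, motionless, in the gripper.

Things in the scene. Friction and masses are not known exactly. Their poses are not given: they have to be found in the camera images.
- unit: White filter unit, fixed, open-topped, 110 (x) x 132 (y) x 85 mm high; origin at underside centre, front at -x. Walls 5-6 mm, inner floor z = 6 mm. Two bays at x = -4, y = +32 and -32 mm, each with an upright plate in side guides (up to z = 42 mm, 1.5 mm play). From the plates' mid-plane it is empty 46 mm to the front wall, 54 to the back wall. Covered by the flap.
- flap (a joint): Hinge of the grey cover flap, rad: 0 = shut, grows as it opens up and back, stop at 1.8 (past vertical). Axis along the unit's y at unit x = +55, z = 85 mm. Flap 110 x 132 x 5 mm, top at z = 90 mm when shut. The stiff hinge keeps whatever angle it is left at; moving it takes 1 to 1.5 N at the tab.
- flap_tab (a point): Grip point in the flap's blue tab. Tab 22 mm wide (unit's y), 7 mm thick, sticking out 40 mm from the flap's front edge in its plane; the point is 28 mm from that edge, 138 mm from the hinge, 3.5 mm above the flap's underside (shut: unit x = -83, y = 0, z = 88.5 mm). Pinched by its side edges, the tab can pivot between the fingers as the flap swings.
- flap_hinge (a point): Middle of the flap's hinge axis, on the fixed unit; its axes are those of the unit, the hinge axis is y.
- bottle: Loose closed brown bottle, white cap, 43 mm diameter, 92 mm tall: round body up to about 55 mm, shoulder to 72 mm, cap 23 mm diameter above. About 0.12 kg. Origin at the centre of its underside, z up. Starts standing on the shut flap. Beware: a tall fixed microscope (over 0.35 m) stands left of the unit at about world x 0.35 to 0.7, y 0.25 to 0.6; pass in front of it.
- coaster: Round cork coaster fixed on the desk, 80 mm in diameter, 4 mm thick; origin at the centre of its underside.
- plate_used: Used filter plate: orange frame, brown pleats, 10 mm thick (x), 52 wide (y), 66 tall (z); origin at the centre of its lower edge. About 0.06 kg. Its top 28 mm is a plain solid grip panel 10 mm thick. Stands on the floor of either bay, top 72 mm above the desk, axes parallel to the unit's.
- plate_fresh: The fresh filter plate: blue frame, white filter, otherwise the same shape; stands in the other bay and stays there.
- mat: Viewing mat fixed on the desk, white with a black border, 110 (x) by 150 (y, the long edges) by 3 mm; origin at the centre of its underside, z up.
Not all that is in view belongs to the job. What is shaped like the bottle but purple or red is not meant.

How it is judged:
On the way, in this order (a step that is already met when the one before it is completed fails the run):
1. the bottle stands upright on the coaster, let go (horizontal distance between bottle and coaster below 0.025 m and height (world z) of bottle below 0.008 m and angle between bottle's own z axis and vertical below 0.1 rad and contact force between bottle and the fingers below 0.05 N), for 0.2 s.
2. the cover flap stands open, at least 1.35 rad (value of joint flap above 1.35 rad), for 0.2 s.
3. the orange plate is drawn up clear of the unit, in the fingers (z of plate_used in the frame of unit above 0.087 m and contact force between plate_used and the fingers above 1 N), for 0.1 s.
At the end, for the whole second after the job is handed in: Orange plate held still in the fingers only, within 30 mm of the mat centre, lower edge 50-180 mm up, upright and square to the mat within 0.2 rad; flap open over 1.3 rad; bottle upright on the coaster within 25 mm of its centre; blue plate in its bay (horizontal distance between plate_used and mat below 0.03 m and height (world z) of plate_used between 0.05 and 0.18 m and angle between plate_used's own z axis and vertical below 0.2 rad and angle between the x axis of plate_used and the x axis of mat, either way round below 0.2 rad and contact force between plate_used and the fingers above 1 N and linear speed of plate_used below 0.02 m/s and contact force between plate_used and unit below 0.05 N and contact force between plate_used and mat below 0.05 N and contact force between plate_used and bottle below 0.05 N and value of joint flap above 1.3 rad and horizontal distance between bottle and coaster below 0.025 m and height (world z) of bottle below 0.008 m and angle between bottle's own z axis and vertical below 0.1 rad and z of plate_fresh in the frame of unit below 0.012 m); the arm keeps its last pose, push and grip.
It fails at once if the bottle is tipped over (angle between bottle's own z axis and vertical above 0.6 rad).
It fails at once if the blue plate is pulled out of its bay (z of plate_fresh in the frame of unit above 0.03 m).
It also fails if it takes over 72 s, if anything falls off the work surface, if the arm or the gripper's body presses on something with over 40 N, if the wrist force passes 120 N, or if a joint passes its speed limit or range.

## Working session

There is one attempt and no reset: what is moved stays moved. The work goes in short steps, Python scripts to look and compute and a tool call to move; the robot and the scene stay as the last step left them, time stands still between calls to the robot, and variables do not carry over. Pictures are saved under pics/ and viewed, at most 10 in all, crops included, and the job is handed in when it is done.

Besides the shell and the picture viewer there is one more tool, called after "Request:" as name(argument=value, ...) on one line, values as JSON. drive_tool: Moves the arm, as the interface text tells. Its arguments: {"type":"object","properties":{"plan":{"type":"array"},"newtons":{"type":"number"}},"required":["plan"]}

```bash
ls; mkdir -p pics
python3 - <<'E'
from station import manip
import cv2,numpy as np
print(manip.sense(), manip.finger_overhang)
for n in("scene","side"):
    s=manip.snapshot(n); cv2.imwrite(f"pics/{n}0.png",s["image"][:,:,::-1]); 
    print(n,{k:v for k,v in s.items() if k not in("image","z_map")}, (s["z_map"]>0).mean())
    np.savez(f"{n}0.npz",**s)
E
```

```text
pics
{'t': 0.0, 'q': array([-1.49648576e+00,  5.28464429e-01,  1.43388385e+00,  1.25840485e-05,
        1.18137797e+00, -1.78477686e-01]), 'qd': array([ 1.32348506e-03, -3.18986765e-04, -5.06043838e-05, -2.33821996e-03,
        6.24086140e-04, -1.01382200e-03]), 'tau': array([-7.35890280e-04, -4.42350197e+01, -1.78026116e+01, -1.62947281e-04,
        8.46853887e-03,  1.26415225e-07]), 'tcp_pos': array([ 0.1563101 , -0.60444647,  0.24434051]), 'tool_rot': array([ 9.92022628e-01,  1.26055414e-01,  6.13480313e-05, -1.06504873e-03]), 'force': array([-0.43064213, -0.01743479,  0.01474382]), 'ft_torque': array([-0.00302494,  0.01509576, -0.06294146]), 'gripper_force': 0.0, 'finger_gap': 0.9983865536376715} 0.014
scene {'fov_y': 53.57381677706149, 'cx': 322.12822584931894, 'cy': 202.98820111489542, 'extrinsics': array([[-0.73668705,  0.41059435, -0.53731226,  0.07139752],
       [-0.67591189, -0.42257248,  0.60380097,  0.51790894],
       [ 0.0208639 ,  0.80798811,  0.58882928,  0.61418515],
       [ 0.        ,  0.        ,  0.        ,  1.        ]])} 0.996109375
side {'fov_y': 57.89149188229879, 'cx': 313.2974772508293, 'cy': 201.34692981442174, 'extrinsics': array([[-0.89103979,  0.19916556, -0.40789849,  0.17083205],
       [-0.4534802 , -0.35079152,  0.81932962,  0.69542555],
       [ 0.02009491,  0.91502917,  0.40288684,  0.41080734],
       [ 0.        ,  0.        ,  0.        ,  1.        ]])} 0.9960703125
```

View pics/scene0.png

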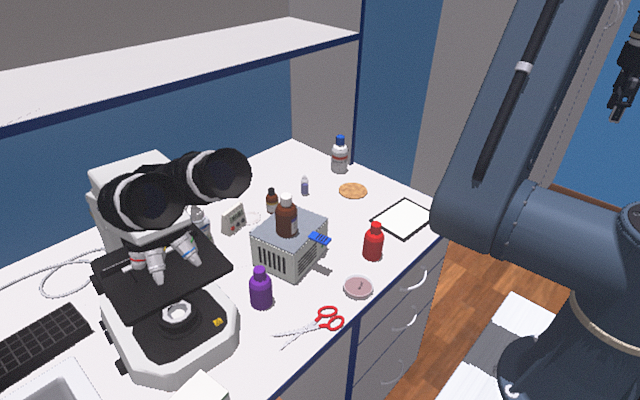

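View pics/side0.png

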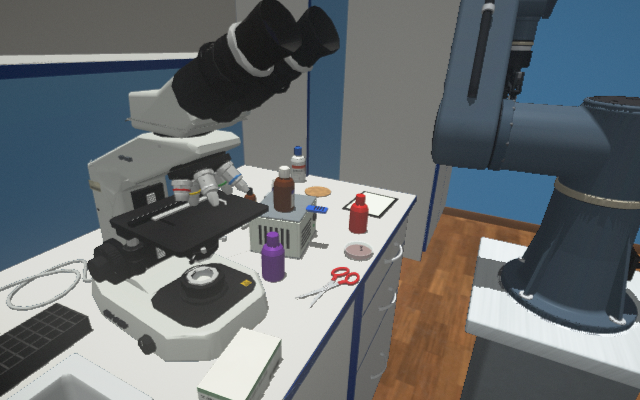

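The scene view shows the brown bottle (287,215, white cap at 287,200) on the unit's cover, the tab at (319,238), the coaster at (352,190), the mat at (402,218), and the red bottle at (373,240). The side view agrees, with the tab at (317,209) and the coaster at (318,191).

```bash
cat > h.py <<'E'
import numpy as np, cv2
def cloud(s,T=None):
    T=s["extrinsics"] if T is None else T
    d=s["z_map"]; f=200/np.tan(np.radians(float(s["fov_y"]))/2)
    v,u=np.mgrid[:400,:640]
    P=np.stack([(u-s["cx"])*d/f,-(v-s["cy"])*d/f,-d],-1)
    return P@T[:3,:3].T+T[:3,3]
def blob(m,u,v,r=60):
    n,l,st,c=cv2.connectedComponentsWithStats(m.astype(np.uint8))
    b=[i for i in range(1,n) if st[i,4]>8 and np.hypot(*(c[i]-[u,v]))<r]
    i=max(b,key=lambda i:st[i,4]); return l==i
E
python3 - <<'E'
import numpy as np,cv2
from h import *
np.set_printoptions(precision=4,suppress=True)
seeds={"scene":dict(tab=(319,238),coaster=(352,190),mat=(402,218),cap=(287,200),body=(287,220)),"side":dict(tab=(317,209),coaster=(318,191),mat=(371,203),cap=(285,173),body=(284,195))}
for n in seeds:
    s=np.load(n+"0.npz"); P=cloud(s); H=cv2.cvtColor(s["image"],cv2.COLOR_RGB2HSV); h,S,V=[H[...,i].astype(int) for i in range(3)]
    Z=P[...,2]
    M=dict(tab=(h>100)&(h<125)&(S>150)&(V>80)&(Z>.06)&(Z<.12),coaster=(h<20)&(S>60)&(V>140)&(Z<.02),
      mat=(V<70)&(Z<.02)&(Z>-.01), cap=(S<40)&(V>120)&(Z>.165)&(Z<.195), body=(h<15)&(S>80)&(V<140)&(Z>.09)&(Z<.18))
    desk=P[(V>190)&(abs(Z)<.03)]; print(n,"desk z",np.median(desk[:,2]))
    for k,(u,v) in seeds[n].items():
        try: b=blob(M[k],u,v,25)
        except Exception as e: print(k,"none");continue
        p=P[b]; p=p[abs(p[:,2]-np.median(p[:,2]))<.05]
        print(k,b.sum(),"med",np.median(p,0),"min",np.percentile(p,2,0),"max",np.percentile(p,98,0))
        q=p[:,:2].astype(np.float32)
        if k in("coaster","cap"): print("   circ",cv2.minEnclosingCircle(q))
        if k in("tab","mat"): print("   rect",cv2.minAreaRect(q))
    m=(Z>.086)&(Z<.094)&(S<60)&(np.hypot(P[...,0]-.55,P[...,1])<.3)
    b=blob(m,290,230,80) if n=="scene" else blob(m,290,205,80)
    q=P[b][:,:2].astype(np.float32); print("flap",b.sum(),cv2.minAreaRect(q),np.median(P[b][:,2]));
E
```

```text
scene desk z 0.0008014976193214673
tab 141 med [0.4734 0.0748 0.0923] min [0.4526 0.0612 0.0885] max [0.4931 0.0838 0.0946]
   rect ((0.47346147894859314, 0.07187196612358093), (0.0419648215174675, 0.020086849108338356), 12.458392143249512)
coaster 359 med [ 0.6079 -0.2081  0.0049] min [ 0.5738 -0.2437  0.0017] max [ 0.6442 -0.176   0.0071]
   circ ((0.6095446944236755, -0.20903915166854858), 0.03978252410888672)
mat 105 med [ 0.393  -0.1449  0.0035] min [ 0.3856 -0.2295  0.0008] max [ 0.4535 -0.1309  0.0056]
   rect ((0.3990086615085602, -0.16784405708312988), (0.12016919255256653, 0.05661921948194504), 54.5612907409668)
cap 142 med [0.5297 0.1074 0.1795] min [0.5219 0.0956 0.1665] max [0.5416 0.1144 0.1835]
   circ ((0.5327232480049133, 0.10423711687326431), 0.011789608746767044)
body 372 med [0.5243 0.1186 0.1471] min [0.5136 0.0953 0.0981] max [0.5448 0.1251 0.1596]
flap 1534 ((0.5482052564620972, 0.08630740642547607), (0.11760644614696503, 0.13372328877449036), 11.88994312286377) 0.09056978184102449
side desk z -0.0011513526857098721
tab 71 med [0.4752 0.0749 0.0904] min [0.4538
[... 236 characters left out ...]
[ 0.6453 -0.1745  0.0034]
   circ ((0.6149144768714905, -0.2163335382938385), 0.047374166548252106)
mat 60 med [ 0.3911 -0.1822  0.001 ] min [ 0.3858 -0.2704 -0.    ] max [ 0.4165 -0.1318  0.0027]
   rect ((0.4008975327014923, -0.20376360416412354), (0.14521712064743042, 0.0290323868393898), 85.15530395507812)
cap 104 med [0.5295 0.1106 0.175 ] min [0.5221 0.0971 0.1656] max [0.5403 0.1155 0.1809]
   circ ((0.5317037105560303, 0.1055900976061821), 0.010905219241976738)
body 444 med [0.5278 0.1208 0.1375] min [0.5139 0.1014 0.0963] max [0.5475 0.1255 0.1582]
flap 775 ((0.5474923849105835, 0.08687698841094971), (0.11601545661687851, 0.13325391709804535), 11.562474250793457) 0.08855457306650749
```

Run:
```python
import numpy as np,cv2
from h import *
np.set_printoptions(precision=4,suppress=True)
for n,seed in (("scene",(402,218)),("side",(371,203))):
    s=np.load(n+"0.npz"); P=cloud(s); H=cv2.cvtColor(s["image"],cv2.COLOR_RGB2HSV); V=H[...,2]; h=H[...,0];S=H[...,1]
    b=blob(V>140,*seed,15); p=P[b]; q=p[:,:2].astype(np.float32)
    print(n,"mat inner",b.sum(),np.median(p[:,2]),cv2.minAreaRect(q))
    Z=P[...,2]; yy=P[...,1];xx=P[...,0]
    # obstacle map: tall things in region, 2cm grid clusters
    m=(Z>.02)&(Z<.4)&(xx>.3)&(xx<.9)&(yy>-.45)&(yy<.25)
    nl,l,st,c=cv2.connectedComponentsWithStats(m.astype(np.uint8))
    for i in range(1,nl):
        if st[i,4]>40:
            r=P[l==i]; print("obs",st[i,4],c[i],np.percentile(r,1,0),np.percentile(r,99,0))
```

```text
Traceback (most recent call last):
  File "h.py", line 11, in blob
    i=max(b,key=lambda i:st[i,4]); return l==i
ValueError: max() iterable argument is empty
```

Request:
drive_tool(plan=[[0.02,-0.01,-0.01,0,0,0,1],[0.035,-0.025,-0.01,0,0,0,1],[0.035,-0.03,-0.01,0,0,0,1],[0.03,-0.03,0,0,0,0,1],[0.03,-0.03,0,0,0,0,1],[0.03,-0.03,0,0,0,0,1],[0.03,-0.03,0,0,0,0,1],[0.02,-0.03,0,0,0,0,1],[0.01,-0.02,0,0,0,0,1],[0,0,0,0,0,0,1]])

```text
t: 1.1
tcp_pos: [0.3302, -0.313, 0.2755]
tool_rot: [0.992, 0.128, -0.0, -0.001]
force: [0.7, -0.9, -0.4]
finger_gap: 0.997
gripper_force: 0.0
```

```bash
cat >> h.py <<'E'
from scipy.spatial.transform import Rotation as R
def wrist(manip,fn=None):
    st=manip.sense(); s=manip.snapshot("wrist")
    T=np.eye(4); T[:3,:3]=R.from_quat(st["tool_rot"]).as_matrix(); T[:3,3]=st["tcp_pos"]
    if fn: cv2.imwrite(fn,s["image"][:,:,::-1])
    return s,cloud(s,T@s["mount"])
E
python3 - <<'E'
import numpy as np,cv2
from h import *
from station import manip
np.set_printoptions(precision=3,suppress=True)
s,P=wrist(manip,"pics/w1.png"); np.savez("w1.npz",image=s["image"],P=P)
print((s["z_map"]>0).mean())
for n in ("scene","side"):
    s=np.load(n+"0.npz"); P=cloud(s)
    Z=P[...,2]; yy=P[...,1];xx=P[...,0]
    m=(Z>.025)&(Z<.4)&(xx>.3)&(xx<.9)&(yy>-.45)&(yy<.25)
    nl,l,st,c=cv2.connectedComponentsWithStats(m.astype(np.uint8))
    for i in range(1,nl):
        if st[i,4]>40:
            r=P[l==i]; print("obs",n,st[i,4],c[i],np.percentile(r,1,0),np.percentile(r,99,0))
E
```

```text
0.99604296875
obs scene 15051 [269.048  70.555] [ 0.695 -0.325  0.035] [0.897 0.245 0.394]
obs scene 101 [304.505 180.97 ] [ 0.684 -0.118  0.025] [ 0.703 -0.099  0.061]
obs scene 4300 [288.246 234.683] [ 0.46  -0.     0.027] [0.7   0.159 0.182]
obs scene 401 [232.726 214.461] [0.699 0.079 0.025] [0.72  0.142 0.064]
obs scene 429 [200.865 219.66 ] [0.685 0.182 0.029] [0.713 0.22  0.126]
obs scene 537 [373.89  237.953] [ 0.397 -0.055  0.026] [ 0.435 -0.021  0.094]
obs scene 702 [260.231 284.725] [0.472 0.196 0.026] [0.507 0.234 0.094]
obs side 839 [158.751  59.547] [ 0.701 -0.001  0.363] [0.896 0.249 0.38 ]
obs side 8083 [284.533 172.873] [ 0.472 -0.324  0.027] [0.893 0.232 0.306]
obs side 96 [250.406 194.885] [ 0.685 -0.008  0.032] [0.712 0.015 0.066]
obs side 448 [359.092 210.306] [ 0.397 -0.051  0.027] [ 0.436 -0.02   0.091]
```

View pics/w1.png

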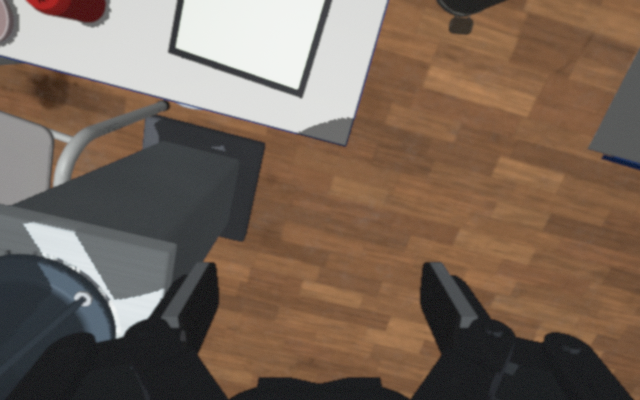

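The wrist view shows the mat's near edge from (172,50) to (303,95), the red bottle at the top left, and nothing else of use. I'll move forward for a full view of the mat.

Request:
drive_tool(plan=[[0.02,-0.01,0,0,0,0,1],[0.035,-0.015,0,0,0,0,1],[0.04,-0.02,0,0,0,0,1],[0.04,-0.015,0,0,0,0,1],[0.025,-0.01,0,0,0,0,1],[0,0,0,0,0,0,1],[0,0,0,0,0,0,1]])

```text
t: 1.85
tcp_pos: [0.4675, -0.2103, 0.2752]
tool_rot: [0.992, 0.126, -0.0, 0.0]
force: [-0.6, -0.9, 0.2]
finger_gap: 1.003
gripper_force: 0.0
```

Run:
```python
import numpy as np,cv2
from h import *
from station import manip
np.set_printoptions(precision=4,suppress=True)
s,P=wrist(manip,"pics/w2.png"); np.savez("w2.npz",image=s["image"],P=P)
V=s["image"].max(-1); Z=P[...,2]
n,l,st,c=cv2.connectedComponentsWithStats(((V<90)&(abs(Z)<.02)).astype(np.uint8))
for i in range(1,n):
    if st[i,4]>200:
        q=P[l==i]; print(st[i],c[i],q.mean(0),cv2.minAreaRect(q[:,:2].astype(np.float32)))
m=(s["image"][...,0].astype(int)-s["image"][...,2]>50)&(abs(Z-.004)<.01)
n,l,st,c=cv2.connectedComponentsWithStats(m.astype(np.uint8))
for i in range(1,n):
    if st[i,4]>300:
        q=P[l==i]; print("co",st[i],c[i],q.mean(0),cv2.minEnclosingCircle(q[:,:2].astype(np.float32)))
s=np.load("scene0.npz"); P=cloud(s)
for u,v in ((50,110),(150,85),(250,60),(340,36),(150,75),(250,50)): print(u,v,P[v,u])
```

```text
[ 93   0  39  72 794] [120.2116  38.6373] [0.53   0.0176 0.0086] ((0.5257578492164612, 0.01904147118330002), (0.033377788960933685, 0.07688368856906891), 70.06212615966797)
[ 64  68  22  36 565] [74.8053 85.6513] [0.4697 0.0655 0.0021] ((0.46962425112724304, 0.06549856066703796), (0.035987574607133865, 0.02011093497276306), 11.376659393310547)
[ 213  107  177  143 5127] [297.2742 190.9399] [ 0.4111 -0.1978  0.0031] ((0.41393768787384033, -0.20671597123146057), (0.17149604856967926, 0.18663595616817474), 76.85205841064453)
[   0  297  136   35 1362] [ 61.8957 312.5154] [ 0.1512  0.0792 -0.0099] ((0.15139222145080566, 0.0711856335401535), (0.00931355357170105, 0.1763462871313095), 2.1034553050994873)
[   0  315   61   65 1678] [ 22.3903 345.0936] [0.0918 0.1249 0.0019] ((0.09790540486574173, 0.1313953697681427), (0.07854247093200684, 0.11509186774492264), 59.21946334838867)
[203 337  30  15 241] [217.7178 343.4274] [ 0.1512 -0.1403 -0.0118] ((0.1512671411037445, -0.14052093029022217), (0.0399906188249588, 0.004408165812492371), 87.11841583251953)
co [ 319    0   76   59 3629] [355.8664  25.1764] [ 0.6038 -0.2148  0.0058] ((0.6107259392738342, -0.2133156955242157), 0.03876594454050064)
co [  0 130  18  46 337] [  7.2849 153.2463] [0.3756 0.1341 0.0079] ((0.3735732436180115, 0.14298030734062195), 0.027347035706043243)
50 110 [0.7119 0.3838 0.3818]
150 85 [0.7112 0.2332 0.3809]
250 60 [0.7055 0.028  0.3813]
340 36 [ 0.7086 -0.2466  0.3815]
150 75 [0.7568 0.2087 0.381 ]
250 50 [ 0.7597 -0.016   0.3815]
```

Run:
```python
import numpy as np,cv2
from h import *
d=np.load("w2.npz"); P=d["P"]; V=d["image"].max(-1)
m=cv2.erode(((V>140)).astype(np.uint8),np.ones((2,2)))
n,l,st,c=cv2.connectedComponentsWithStats(m)
for i in range(1,n):
    if 1500<st[i,4]<40000 :
        q=P[l==i]; r=cv2.minAreaRect(q[:,:2].astype(np.float32)); print(st[i],c[i],np.median(q[:,2]),r)
```

```text
(no output)
```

View pics/w2.png

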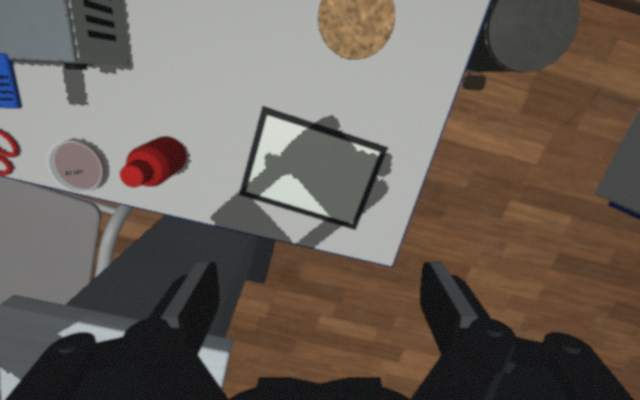

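The mat is fully visible here, partly shadowed by the arm. Its outer corners are at about (263,106), (388,149), (356,229) and (240,195), and the coaster is at (356,22).

Run:
```python
import numpy as np,cv2
from h import *
np.set_printoptions(precision=4,suppress=True)
d=np.load("w2.npz"); P=d["P"]; V=d["image"].max(-1)
for t in (40,50,60):
    b=blob((V<t)&(abs(P[...,2])<.03),314,170,40); q=P[b]; print(t,b.sum(),cv2.minAreaRect(q[:,:2].astype(np.float32)),np.median(q[:,2]))
C=np.array([P[v,u] for u,v in((263,107),(387,149),(355,228),(241,194))]);print(C,C.mean(0),np.linalg.norm(np.diff(C,axis=0,append=C[:1]),axis=1))
e=C[0]-C[1]+C[3]-C[2]; print(np.degrees(np.arctan2(-e[0],e[1])))
```

```text
Traceback (most recent call last):
  File "h.py", line 11, in blob
    i=max(b,key=lambda i:st[i,4]); return l==i
ValueError: max() iterable argument is empty
```

Request:
drive_tool(plan=[[0.01,-0.02,0,0,0,0,1],[0.015,-0.03,0,0,0,0,1],[0.02,-0.035,0,0,0,0,1],[0.02,-0.04,0,0,0,1,1],[0.02,-0.04,0,0,0,1,1],[0.02,-0.04,0,0,0,0.8,1],[0.015,-0.035,0,0,0,0,1],[0.01,-0.02,0,0,0,0,1],[0,0,0,0,0,0,1]])

```text
t: 2.8
tcp_pos: [0.5336, 0.0743, 0.2754]
tool_rot: [0.995, 0.103, 0.0, -0.0]
force: [0.1, -0.5, 0.4]
finger_gap: 0.999
gripper_force: 0.0
```

Run:
```python
import numpy as np,cv2
from h import *
np.set_printoptions(precision=4,suppress=True)
d=np.load("w2.npz"); P=d["P"]
C=np.array([P[v,u] for u,v in((263,107),(387,149),(355,228),(241,194))]);print(C,C.mean(0),np.linalg.norm(np.diff(C,axis=0,append=C[:1]),axis=1))
e=C[0]-C[1]+C[3]-C[2]; print(np.degrees(np.arctan2(-e[0],e[1])))
```

```text
[[ 0.4995 -0.1387  0.0055]
 [ 0.489  -0.286   0.0051]
 [ 0.3844 -0.2786  0.0044]
 [ 0.3931 -0.1336  0.005 ]] [ 0.4415 -0.2092  0.005 ] [0.1477 0.1049 0.1452 0.1065]
-3.7604813226014784
```

Request:
drive_tool(plan=[[0.005,-0.016,0,0,0,0,1],[0,-0.015,0,0,0,0,1],[0,0,0.02,0,0,0,1],[0,0,0.03,0,0,0,1],[0,0,0.03,0,0,0,1],[0,0,0.03,0,0,0,1],[0,0,0.02,0,0,0,1],[0,0,0.015,0,0,0,1],[0,0,0,0,0,0,1]])

```text
t: 3.7
tcp_pos: [0.5301, 0.1035, 0.1284]
tool_rot: [0.995, 0.101, -0.003, -0.0]
force: [0.3, -0.3, 0.8]
finger_gap: 0.999
gripper_force: 0.0
```

Request:
drive_tool(plan=[[0,0,0,0,0,0,-1],[0,0,0,0,0,0,-1],[0,0,0,0,0,0,-1],[0,0,0,0,0,0,-1],[0,0,0,0,0,0,-1],[0,0,-0.01,0,0,0,-1],[0,0,-0.02,0,0,0,-1],[0,0,-0.02,0,0,0,-1],[0,0,0,0,0,0,-1]], newtons=30)

```text
t: 4.6
tcp_pos: [0.5337, 0.1051, 0.1829]
tool_rot: [0.995, 0.102, 0.003, 0.0]
force: [-0.1, 0.2, -0.7]
finger_gap: 0.488
gripper_force: 30.6
```

Run:
```python
import numpy as np,cv2
from h import *
from station import manip
np.set_printoptions(precision=4,suppress=True)
s=manip.snapshot("scene"); cv2.imwrite("pics/scene1.png",s["image"][150:300,200:400,::-1].repeat(3,0).repeat(3,1)); P=cloud(s)
H=cv2.cvtColor(s["image"],cv2.COLOR_RGB2HSV); h,S,V=[H[...,i].astype(int) for i in range(3)]; Z=P[...,2]
m=(h<15)&(S>80)&(V<150)&(V>30)&(Z>.1)&(Z<.24)&(np.hypot(P[...,0]-.53,P[...,1]-.1)<.06)
p=P[m]; print(m.sum(),np.percentile(p,2,0),np.percentile(p,50,0),np.percentile(p,98,0))
```

```text
318 [0.5136 0.097  0.1456] [0.5195 0.1165 0.185 ] [0.5417 0.1263 0.2109]
```

View pics/scene1.png

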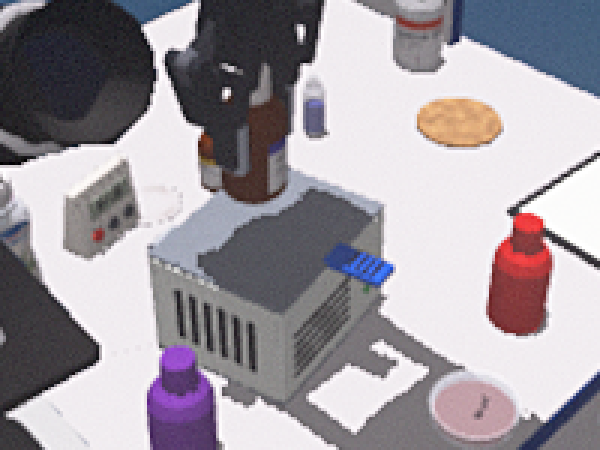

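The bottle is held upright above the cover at about (255,150) in the crop, and the coaster and mat are untouched.

Request:
drive_tool(plan=[[0,0.01,-0.02,0,0,0,-1],[0,0.025,-0.01,0,0,0,-1],[0.002,0.04,0,0,0,0,-1],[0.002,0.045,0,0,0,0,-1],[0.002,0.045,0,0,0,0,-1],[0.002,0.045,0,0,0,0,-1],[0.002,0.045,0,0,0,0,-1],[0.002,0.04,0,0,0,0,-1],[0,0.02,0,0,0,0,-1],[0,0.01,0,0,0,0,-1]])

```text
t: 5.65
tcp_pos: [0.6091, -0.2125, 0.2089]
tool_rot: [0.995, 0.101, -0.001, -0.001]
force: [-1.2, 1.1, -0.3]
finger_gap: 0.486
gripper_force: 30.7
```

Run:
```python
import numpy as np,cv2
from h import *
from station import manip
np.set_printoptions(precision=4,suppress=True)
q=manip.sense(); print(q["tcp_pos"],q["force"])
s=np.load("scene0.npz"); P=cloud(s); Z=P[...,2]
m=(Z>.02)&(Z<.2)&(P[...,0]<.86)&(P[...,0]>.5)&(P[...,1]<-.05)&(P[...,1]>-.4)
for v in range(140,180,6): print(v,P[v,340])
s=manip.snapshot("scene"); cv2.imwrite("pics/s2.png",s["image"][:,:,::-1]); P=cloud(s)
H=cv2.cvtColor(s["image"],cv2.COLOR_RGB2HSV); h,S,V=[H[...,i].astype(int) for i in range(3)]; Z=P[...,2]
m=(h<15)&(S>80)&(V<150)&(V>30)&(Z>.1)&(Z<.26)&(np.hypot(P[...,0]-.61,P[...,1]+.21)<.06)
p=P[m]; print(m.sum(),np.percentile(p,2,0),np.percentile(p,50,0),np.percentile(p,98,0))
```

```text
[ 0.6091 -0.2125  0.2089] [-1.1616  1.0779 -0.2993]
140 [ 0.7018 -0.2588  0.1055]
146 [ 0.7017 -0.2601  0.0863]
152 [ 0.6945 -0.2526  0.0728]
158 [ 0.6927 -0.2519  0.0544]
164 [ 0.6941 -0.255   0.0328]
170 [ 0.6918 -0.2537  0.0142]
176 [ 0.684  -0.2455  0.0007]
208 [ 0.589  -0.2164  0.1704] [ 0.5958 -0.1999  0.1923] [ 0.6215 -0.1907  0.236 ]
```

Request:
drive_tool(plan=[[0,0,0.015,0,0,0,-1],[0,0,0.03,0,0,0,-1],[0,0,0.03,0,0,0,-1],[0,0,0.03,0,0,0,-1],[0,0,0.025,0,0,0,-1],[0,0,0.015,0,0,0,-1],[0,0,0.01,0,0,0,-1],[0,0,0.005,0,0,0,-1],[0,0,0,0,0,0,-1]])

```text
t: 6.6
tcp_pos: [0.6097, -0.2107, 0.0504]
tool_rot: [0.995, 0.102, 0.0, -0.0]
force: [0.3, 0.1, -1.0]
finger_gap: 0.485
gripper_force: 30.7
```

Request:
drive_tool(plan=[[0,0,0.002,0,0,0,-1],[0,0,0.001,0,0,0,-1],[0,0,0,0,0,0,-1]])

```text
t: 6.9
tcp_pos: [0.6099, -0.2113, 0.048]
tool_rot: [0.995, 0.102, 0.0, 0.0]
force: [0.7, -0.7, -1.3]
finger_gap: 0.486
gripper_force: 30.7
```

Run:
```python
from station import manip
for _ in range(4):
    manip.snapshot("side"); q=manip.sense(); print(q["tcp_pos"],q["force"])
```

```text
[ 0.60979351 -0.21133199  0.04789184] [ 0.35667895 -0.0676042   0.2033567 ]
[ 0.6097601  -0.21129911  0.04779605] [ 0.698001   -0.11012344 -0.42075979]
[ 0.60970801 -0.21123995  0.04770093] [ 0.01764187 -0.88251478 -1.45832285]
[ 0.6096756  -0.21121617  0.04762114] [-0.78896369 -0.06424167 -1.37873942]
```

Request:
drive_tool(plan=[[0,0,0.001,0,0,0,-1],[0,0,0.001,0,0,0,-1],[0,0,0.001,0,0,0,-1],[0,0,0,0,0,0,-1]])

```text
t: 7.5
tcp_pos: [0.6098, -0.2112, 0.0457]
tool_rot: [0.995, 0.102, 0.0, 0.0]
force: [-1.7, 0.3, 7.2]
finger_gap: 0.482
gripper_force: 31.3
```

Request:
drive_tool(plan=[[0,0,0.001,0,0,0,-1],[0,0,0,0,0,0,-1],[0,0,0,0,0,0,-1]])

```text
t: 7.8
tcp_pos: [0.6098, -0.2112, 0.0456]
tool_rot: [0.995, 0.102, 0.0, 0.0]
force: [-2.7, 1.1, 12.0]
finger_gap: 0.488
gripper_force: 31.7
```

Request:
drive_tool(plan=[[0,0,-0.001,0,0,0,-1],[0,0,0,0,0,0,1],[0,0,0,0,0,0,1],[0,0,0,0,0,0,1],[0,0,0,0,0,0,1],[0,0,0,0,0,0,1],[0,0,-0.02,0,0,0,1],[0,0,-0.04,0,0,0,1],[0,0,-0.045,0,0,0,1],[0,0,-0.045,0,0,0,1]])

```text
t: 8.8
tcp_pos: [0.6091, -0.2109, 0.1952]
tool_rot: [0.995, 0.102, -0.001, -0.0]
force: [0.8, 0.3, -0.7]
finger_gap: 1.004
gripper_force: 0.0
```

Run:
```python
import numpy as np,cv2
from h import *
from station import manip
np.set_printoptions(precision=4,suppress=True)
s=manip.snapshot("scene"); cv2.imwrite("pics/s3.png",s["image"][100:250,250:450,::-1].repeat(3,0).repeat(3,1)); P=cloud(s)
H=cv2.cvtColor(s["image"],cv2.COLOR_RGB2HSV); h,S,V=[H[...,i].astype(int) for i in range(3)]; Z=P[...,2]
near=np.hypot(P[...,0]-.61,P[...,1]+.21)<.06
p=P[near&(S<50)&(V>120)&(Z>.08)&(Z<.11)]; print("cap",len(p),np.median(p,0),cv2.minEnclosingCircle(p[:,:2].astype(np.float32)))
p=P[near&(h<15)&(S>80)&(V<140)&(Z>.01)&(Z<.11)]; print("body",len(p),np.percentile(p,2,0),np.percentile(p,98,0))
m=(h>100)&(h<125)&(S>150)&(V>60)&(Z>.06)&(Z<.12)&(P[...,0]<.52)&(P[...,1]>.03);p=P[m];print("tab",m.sum(),cv2.minAreaRect(p[:,:2].astype(np.float32)))
```

```text
cap 66 [ 0.6066 -0.2056  0.092 ] ((0.6086800694465637, -0.2090669870376587), 0.011785243637859821)
body 193 [ 0.5899 -0.213   0.0118] [ 0.6233 -0.1891  0.0736]
tab 145 ((0.47359833121299744, 0.07191620767116547), (0.042462415993213654, 0.020107148215174675), 11.04562759399414)
```

View pics/s3.png

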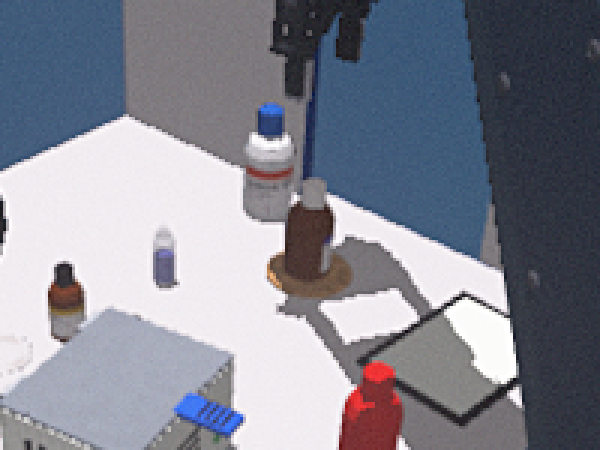

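The bottle stands upright on the coaster, at (310,245) in the crop and about 2 mm off centre, and the flap is clear.

Request:
drive_tool(plan=[[-0.004,-0.015,0,0,0,0,1],[-0.008,-0.03,0,0,0,0,1],[-0.011,-0.04,0,0,0,0,1],[-0.012,-0.045,0,0,0,0,1],[-0.012,-0.045,0,0,0,0,1],[-0.012,-0.045,0,0,0,0,1],[-0.011,-0.04,0,0,0,0,1],[-0.008,-0.029,0,0,0,0,1],[-0.005,-0.015,0,0,0,0,1],[0,0,0,0,0,0,1]])

```text
t: 9.85
tcp_pos: [0.4643, 0.0715, 0.1934]
tool_rot: [0.995, 0.103, -0.002, -0.0]
force: [-0.1, -0.8, -0.5]
finger_gap: 1.0
gripper_force: 0.0
```

Request:
drive_tool(plan=[[0,0,0.02,0,0,0,1],[0,0,0.03,0,0,0,1],[0,0,0.025,0,0,0,1],[0,0,0.01,0,0,0,1],[0,0,0,0,0,0,1],[0,0,0,0,0,0,1]])

```text
t: 10.45
tcp_pos: [0.4675, 0.0692, 0.1096]
tool_rot: [0.995, 0.101, 0.0, 0.0]
force: [-0.7, 0.9, 1.0]
finger_gap: 0.999
gripper_force: 0.0
```

Run:
```python
import numpy as np,cv2
from h import *
from station import manip
np.set_printoptions(precision=4,suppress=True)
q=manip.sense(); print(q["tcp_pos"],q["force"],q["tool_rot"])
s,P=wrist(manip,"pics/w3.png"); H=cv2.cvtColor(s["image"],cv2.COLOR_RGB2HSV); h,S,V=[H[...,i].astype(int) for i in range(3)]; Z=P[...,2]
m=(h>100)&(h<125)&(S>120)&(V>50)&(Z>.05)&(Z<.13);p=P[m]
p=p[np.hypot(p[:,0]-.47,p[:,1]-.07)<.06];print("tab",len(p), p.mean(0) if len(p) else 0, cv2.minAreaRect(p[:,:2].astype(np.float32)) if len(p) else 0)
```

```text
[0.4675 0.0692 0.1096] [-0.6931  0.872   1.0265] [0.9948 0.1014 0.0004 0.0001]
tab 3147 [0.4794 0.0706 0.0937] ((0.47626155614852905, 0.07005523145198822), (0.043821897357702255, 0.021072542294859886), 11.658907890319824)
```

Request:
drive_tool(plan=[[0,0,0.015,0,0,0,1],[0,0,0.01,0,0,0,1],[0,0,0.002,0,0,0,-1],[0,0,0,0,0,0,-1],[0,0,0,0,0,0,-1],[0,0,0,0,0,0,-1],[0,0,0,0,0,0,-1],[0,0,0,0,0,0,-1],[0,0,0,0,0,0,-1]], newtons=20)

```text
t: 11.4
tcp_pos: [0.4672, 0.069, 0.0828]
tool_rot: [0.995, 0.102, 0.001, 0.001]
force: [-0.4, -5.0, 3.6]
finger_gap: 0.246
gripper_force: 24.0
```

Run:
```python
import numpy as np
# tool shifts dx (unit +x), dz(tool down = -up) for equal flap steps, r to pad point
a=np.array([0,.06,.16,.28,.4,.52,.64,.76,.88,1.0,1.12,1.24,1.36,1.46,1.54,1.6,1.64])
x=-.138*np.cos(a)+.0035*-np.sin(a)*-1; z=.138*np.sin(a)+.0035*np.cos(a)
for i in range(1,len(a)): print(a[i],round(x[i]-x[i-1],4),round(-(z[i]-z[i-1]),4))
```

```text
0.06 0.0005 -0.0083
0.16 0.0019 -0.0137
0.28 0.004 -0.0161
0.4 0.0059 -0.0155
0.52 0.0077 -0.0146
0.64 0.0094 -0.0136
0.76 0.011 -0.0124
0.88 0.0124 -0.011
1.0 0.0136 -0.0094
1.12 0.0146 -0.0077
1.24 0.0155 -0.0059
1.36 0.0161 -0.004
1.46 0.0137 -0.0019
1.54 0.011 -0.0005
1.6 0.0083 0.0002
1.64 0.0055 0.0004
```

Request:
drive_tool(plan=[[0.0005,0,-0.0083,0,0,0,-1],[0.0019,0,-0.0137,0,0,0,-1],[0.004,0,-0.016,0,0,0,-1],[0.006,0,-0.0155,0,0,0,-1],[0.0077,0,-0.0146,0,0,0,-1],[0,0,0,0,0,0,-1]])

```text
t: 12.0
tcp_pos: [0.4875, 0.0732, 0.1518]
tool_rot: [0.995, 0.102, 0.001, 0.001]
force: [0.2, -5.7, 0.4]
finger_gap: 0.255
gripper_force: 24.7
```

Request:
drive_tool(plan=[[0.0094,0,-0.0136,0,0,0,-1],[0.011,0,-0.0124,0,0,0,-1],[0.0124,0,-0.011,0,0,0,-1],[0.0136,0,-0.0094,0,0,0,-1],[0.0146,0,-0.0077,0,0,0,-1],[0,0,0,0,0,0,-1]])

```text
t: 12.6
tcp_pos: [0.5468, 0.0856, 0.2042]
tool_rot: [0.995, 0.102, 0.0, 0.001]
force: [-0.4, -5.3, 3.5]
finger_gap: 0.249
gripper_force: 26.8
```

Run:
```python
import cv2
from station import manip
s=manip.snapshot("scene"); cv2.imwrite("pics/s4.png",s["image"][100:300,200:440,::-1].repeat(3,0).repeat(3,1))
print(manip.sense()["force"])
```

```text
[ 0.85961856 -5.0733803   0.79585245]
```

View pics/s4.png

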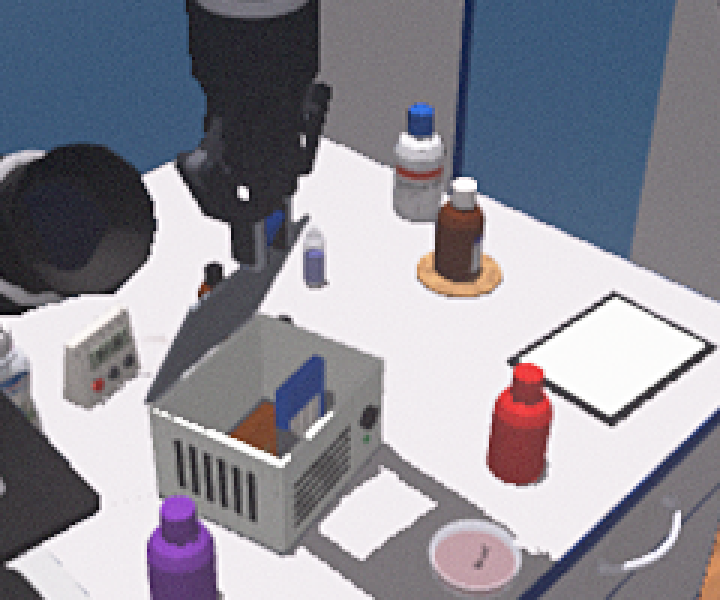

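The flap is swinging with the tab held. Blue is in the far (-y) bay at (302,395) in the crop and orange is in the near (+y) bay at (258,425).

Request:
drive_tool(plan=[[0.0155,0,-0.006,0,0,0,-1],[0.016,0,-0.004,0,0,0,-1],[0.0137,0,-0.002,0,0,0,-1],[0.011,0,-0.0005,0,0,0,-1],[0.0083,0,0,0,0,0,-1],[0.0055,0,0.0004,0,0,0,-1],[0,0,0,0,0,0,-1]])

```text
t: 13.35
tcp_pos: [0.6132, 0.0994, 0.215]
tool_rot: [0.995, 0.102, -0.002, 0.001]
force: [-0.9, -5.4, -0.2]
finger_gap: 0.25
gripper_force: 27.7
```

Run:
```python
import numpy as np
from station import manip
from h import *
q=manip.sense(); print(q["force"],q["tcp_pos"])
np.set_printoptions(precision=4,suppress=True)
for n in("scene","side"):
    s=manip.snapshot(n); P=cloud(s); H=cv2.cvtColor(s["image"],cv2.COLOR_RGB2HSV); h,S,V=[H[...,i].astype(int) for i in range(3)]
    c,sn=np.cos(np.radians(11.6)),np.sin(np.radians(11.6))
    D=P-[.548,.0866,0]; U=np.stack([D[...,0]*c+D[...,1]*sn,-D[...,0]*sn+D[...,1]*c,D[...,2]],-1)
    m=(abs(U[...,1])<.066)&(U[...,2]>.1)&(U[...,2]<.185)&(U[...,0]>-.02)&(U[...,0]<.1)&(S<70)
    p=U[m]; f=np.polyfit(p[:,2],p[:,0],1); print(n,m.sum(),"flap angle",np.pi/2+np.arctan(f[0]),np.polyval(f,[.085,.195]))
    for nm,mm in(("orange",(h<18)&(S>150)&(V>90)),("blue",(h>100)&(h<125)&(S>150))):
        p=U[mm&(abs(U[...,0])<.05)&(abs(U[...,1])<.062)&(U[...,2]>.03)&(U[...,2]<.084)]
        if len(p)>5: print(nm,len(p),np.percentile(p,3,0),np.median(p,0),np.percentile(p,97,0))
```

```text
[-0.92779262 -5.37457305 -0.18866348] [0.61317338 0.09936627 0.21500937]
scene 1500 flap angle 1.611808941231989 [0.0524 0.057 ]
orange 120 [-0.0125  0.0081  0.0449] [-0.0109  0.0234  0.071 ] [-0.0028  0.0457  0.0742]
blue 106 [-0.012  -0.051   0.0425] [-0.0081 -0.0183  0.0712] [-0.003  -0.0064  0.0742]
side 934 flap angle 1.6117365557916548 [0.0519 0.0565]
orange 24 [-0.012  -0.0142  0.0555] [-0.0077  0.0189  0.0704] [0.0054 0.0305 0.0715]
blue 33 [-0.0116 -0.0464  0.0696] [-0.0078 -0.0249  0.0704] [-0.0038 -0.0077  0.0716]
```

The flap stands at about 1.61 rad. Next I release the tab, go up and back, and turn 90°.

Request:
drive_tool(plan=[[0,0,0,0,0,0,0.2],[0,0,0,0,0,0,0.2],[0,0,0,0,0,0,0.2],[0,0,-0.02,0,0,0,0.2],[0,0,-0.025,0,0,0,0.2],[0,0,-0.025,0,0,0,0.2],[-0.023,-0.01,0,0,0,0,0.2],[-0.03,-0.012,0,0,0,0,0.0],[-0.02,-0.01,0,0,0,0,0.0],[0,0,0,0,0,-8,0.0]])

```text
t: 14.45
tcp_pos: [0.533, 0.1183, 0.2866]
tool_rot: [0.985, 0.173, -0.001, -0.001]
force: [-0.3, -0.4, 0.8]
finger_gap: 0.498
gripper_force: 0.0
```

Request:
drive_tool(plan=[[0,0,0,0,0,-8.5,-0.1],[0,0,0,0,0,-8.5,-0.1],[0,0,0,0,0,-8.5,-0.1],[0,0,0,0,0,-8.5,-0.1],[0,0,0,0,0,-8.5,-0.1],[0,0,0,0,0,-8.5,-0.1],[0,0,0,0,0,-8.5,-0.1],[0,0,0,0,0,-8.5,-0.1],[0,0,0,0,0,-8.5,-0.1],[0,0,0,0,0,-5.5,-0.1]])

```text
t: 15.45
tcp_pos: [0.5365, 0.1175, 0.2866]
tool_rot: [0.629, 0.777, 0.0, -0.0]
force: [-0.5, -0.6, 0.5]
finger_gap: 0.449
gripper_force: 0.0
```

Request:
drive_tool(plan=[[0,0,0,0,0,0,-0.1],[0,0,0,0,0,0,-0.1]])

```text
t: 15.65
tcp_pos: [0.5366, 0.1173, 0.2867]
tool_rot: [0.632, 0.775, 0.0, -0.0]
force: [0.6, -0.4, -0.3]
finger_gap: 0.445
gripper_force: 0.0
```

```bash
cat > look.py <<'E'
import numpy as np
from station import manip
from h import *
np.set_printoptions(precision=4,suppress=True)
q=manip.sense(); print(q["t"],q["force"],q["tcp_pos"],q["finger_gap"]); M=R.from_quat(q["tool_rot"]).as_matrix(); print("tool x ang",np.degrees(np.arctan2(M[1,0],M[0,0])),"tilt",M[:,2])
c,sn=np.cos(np.radians(11.6)),np.sin(np.radians(11.6))
def rep(n,s,P):
    H=cv2.cvtColor(s["image"],cv2.COLOR_RGB2HSV); h,S,V=[H[...,i].astype(int) for i in range(3)]
    D=P-[.548,.0866,0]; U=np.stack([D[...,0]*c+D[...,1]*sn,-D[...,0]*sn+D[...,1]*c,D[...,2]],-1)
    for nm,mm in(("orange",(h<18)&(S>150)&(V>90)),("blue",(h>100)&(h<125)&(S>150))):
        k=mm&(abs(U[...,0])<.05)&(abs(U[...,1])<.062)&(abs(U[...,2]-.071)<.006); p=U[k]
        if len(p)>5: print(n,nm,len(p),np.percentile(p,3,0),np.median(p,0),np.percentile(p,97,0),"world rect",cv2.minAreaRect(P[k][:,:2].astype(np.float32)))
    m=(abs(U[...,1])<.066)&(U[...,2]>.1)&(U[...,2]<.185)&(U[...,0]>.02)&(U[...,0]<.1)&(S<70)
    p=U[m]
    if len(p)>50: f=np.polyfit(p[:,2],p[:,0],1); print(n,"flap angle",np.pi/2+np.arctan(f[0]))
rep("wrist",*wrist(manip,"pics/wl.png"))
for n in("scene","side"):
    s=manip.snapshot(n); cv2.imwrite(f"pics/{n}l.png",s["image"][:,:,::-1]); rep(n,s,cloud(s))
E
python3 look.py
```

```text
15.65 [ 0.5525 -0.365  -0.2665] [0.5366 0.1173 0.2867] 0.44452584330797346
tool x ang 101.57471676029833 tilt [ 0.0002  0.0004 -1.    ]
wrist blue 338 [-0.0092 -0.057   0.0684] [-0.006  -0.0312  0.0736] [-0.0019 -0.0076  0.075 ] world rect ((0.5489962697029114, 0.053032711148262024), (0.007986888289451599, 0.05189223960042), 12.591680526733398)
wrist flap angle 1.6069950727066857
scene orange 70 [-0.0124  0.0111  0.0663] [-0.0098  0.0278  0.0724] [-0.0044  0.0464  0.0745] world rect ((0.5339465141296387, 0.11283163726329803), (0.00856107659637928, 0.037134867161512375), 8.961999893188477)
scene blue 30 [-0.0116 -0.0549  0.0668] [-0.0066 -0.0342  0.0723] [-0.0035 -0.007   0.0742] world rect ((0.5465208888053894, 0.05461661145091057), (0.00892628449946642, 0.04868268221616745), 11.296412467956543)
scene flap angle 1.6089926203905607
side flap angle 1.608636141414637
```

Request:
drive_tool(plan=[[-0.001,-0.0015,0.02,0,0,0,-0.1],[0,0,0.035,0,0,0,-0.1],[0,0,0.035,0,0,0,-0.1],[0,0,0.035,0,0,0,-0.1],[0,0,0.03,0,0,0,-0.1],[0,0,0.02,0,0,0,-0.1],[0,0,0.01,0,0,0,-0.1],[0,0,0,0,0,0,-0.1],[0,0,0,0,0,0,-0.1]])

```text
t: 16.7
tcp_pos: [0.5356, 0.1157, 0.1021]
tool_rot: [0.632, 0.775, 0.0, 0.0]
force: [-1.0, -1.3, -0.2]
finger_gap: 0.452
gripper_force: 0.0
```

```bash
python3 look.py
```

```text
16.7 [-1.0454 -1.3243 -0.2015] [0.5356 0.1157 0.1021] 0.4518020180367224
tool x ang 101.67359841523917 tilt [ 0.0001 -0.     -1.    ]
wrist orange 543 [-0.0092  0.0085  0.0728] [-0.0058  0.0363  0.0738] [-0.0027  0.0523  0.0748] world rect ((0.5361838340759277, 0.11450277268886566), (0.007344098296016455, 0.04716793820261955), 11.933310508728027)
wrist blue 1262 [-0.0098 -0.0547  0.0675] [-0.0058 -0.0268  0.0735] [-0.0018 -0.0076  0.0746] world rect ((0.5487382411956787, 0.054160360246896744), (0.0089556984603405, 0.05142137408256531), 11.9990873336792)
wrist flap angle 1.6504056122023658
scene orange 53 [-0.0123  0.0227  0.0651] [-0.0096  0.0339  0.0719] [-0.0039  0.0456  0.0741] world rect ((0.5329822301864624, 0.11885716021060944), (0.009341862052679062, 0.025540996342897415), 15.867385864257812)
scene blue 11 [-0.0125 -0.0523  0.0662] [-0.0117 -0.0341  0.0684] [-0.0105 -0.02    0.0718] world rect ((0.543974757194519, 0.049158189445734024), (0.0020338278263807297, 0.03499368950724602), 11.17758560180664)
scene flap angle 1.5531599576717092
side orange 20 [-0.0121  0.0097  0.0673] [-0.0083  0.0196  0.0707] [-0.0038  0.0296  0.0714] world rect ((0.5361858606338501, 0.10473959147930145), (0.008496325463056564, 0.021541595458984375), 31.078115463256836)
side flap angle 1.5971840629683933
```

View pics/scenel.png

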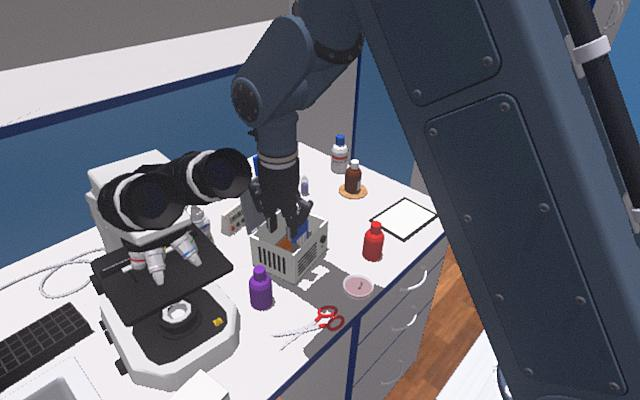

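The gripper is above the orange plate at about (288,238) in the unit, with a finger on each side, and the flap is still open behind it. I'll descend and grip.

Request:
drive_tool(plan=[[0,0,0.015,0,0,0,-0.1],[0,0,0.02,0,0,0,-0.1],[0,0,0.012,0,0,0,-0.1],[0,0,0,0,0,0,-0.1],[0,0,0,0,0,0,-1],[0,0,0,0,0,0,-1],[0,0,0,0,0,0,-1],[0,0,0,0,0,0,-1],[0,0,0,0,0,0,-1],[0,0,0,0,0,0,-1]], newtons=40)

```text
t: 17.85
tcp_pos: [0.5362, 0.1157, 0.0554]
tool_rot: [0.631, 0.775, 0.001, 0.001]
force: [0.9, 0.4, 5.6]
finger_gap: 0.11
gripper_force: 43.5
```

Request:
drive_tool(plan=[[0,0,-0.005,0,0,0,-1],[0,0,-0.01,0,0,0,-1],[0,0,-0.015,0,0,0,-1],[0,0,-0.015,0,0,0,-1],[0,0,-0.02,0,0,0,-1],[0,0,-0.02,0,0,0,-1],[0,0,-0.02,0,0,0,-1],[0,0,-0.015,0,0,0,-1],[0,0,0,0,0,0,-1],[0,0,0,0,0,0,-1]])

```text
t: 18.85
tcp_pos: [0.5351, 0.1157, 0.1748]
tool_rot: [0.631, 0.775, 0.0, 0.0]
force: [-0.0, -0.5, -0.3]
finger_gap: 0.111
gripper_force: 42.7
```

```bash
cat > pl.py <<'E'
import numpy as np
from station import manip
from h import *
np.set_printoptions(precision=4,suppress=True)
q=manip.sense(); t=q["tcp_pos"]; print(q["t"],q["force"],t,q["finger_gap"],q["gripper_force"])
for n in("scene","side"):
    s=manip.snapshot(n); cv2.imwrite(f"pics/{n}l.png",s["image"][:,:,::-1]); P=cloud(s)
    H=cv2.cvtColor(s["image"],cv2.COLOR_RGB2HSV); h,S,V=[H[...,i].astype(int) for i in range(3)]
    p=P[(h<18)&(S>120)&(V>60)&(np.hypot(P[...,0]-t[0],P[...,1]-t[1])<.045)&(abs(P[...,2]-t[2]+.02)<.07)]
    if len(p)>5: print(n,len(p),np.percentile(p,2,0),np.median(p,0),np.percentile(p,98,0),cv2.minAreaRect(p[:,:2].astype(np.float32)))
E
python3 pl.py
```

```text
18.85 [-0.0101 -0.5017 -0.2824] [0.5351 0.1157 0.1748] 0.11118205257398783 42.733924984931946
scene 265 [0.5248 0.0949 0.1282] [0.5288 0.1376 0.163 ] [0.5359 0.1423 0.1923] ((0.5341368317604065, 0.11859425902366638), (0.011543593369424343, 0.04916612431406975), 11.012869834899902)
side 226 [0.5241 0.1087 0.1272] [0.5279 0.1398 0.1627] [0.5366 0.1427 0.1895] ((0.5336434245109558, 0.12143843621015549), (0.01111019216477871, 0.04453444108366966), 13.852070808410645)
```

Request:
drive_tool(plan=[[-0.012,-0.006,-0.01,0,0,0,-1],[-0.025,-0.013,0,0,0,0,-1],[-0.035,-0.018,0,0,0,0,-1],[-0.04,-0.021,0,0,0,0,-1],[-0.042,-0.022,0,0,0,0,-1],[-0.042,-0.022,0,0,0,0,-1],[-0.04,-0.021,0,0,0,0,-1],[-0.032,-0.017,0,0,0,0,-1],[-0.02,-0.011,0,0,0,0,-1],[-0.012,-0.006,0,0,0,0,-1]])

```text
t: 19.95
tcp_pos: [0.4412, -0.2123, 0.1846]
tool_rot: [0.633, 0.774, -0.0, -0.0]
force: [0.8, 0.2, -1.1]
finger_gap: 0.112
gripper_force: 42.7
```

Request:
drive_tool(plan=[[0,0,0.005,0,0,4,-1],[0,0,0.01,0,0,5,-1],[0,0,0.01,0,0,4,-1],[0,0,0.005,0,0,2.4,-1],[0,0,0,0,0,0,-1],[0,0,0,0,0,0,-1],[0,0,0,0,0,0,-1],[0,0,0,0,0,0,-1]])

```text
t: 20.75
tcp_pos: [0.4426, -0.2099, 0.155]
tool_rot: [0.729, 0.684, 0.0, 0.0]
force: [-0.6, 0.3, -0.3]
finger_gap: 0.113
gripper_force: 42.7
```

```bash
python3 pl.py; python3 look.py|grep -E "flap|tool|blue"
```

```text
20.75 [-0.5668  0.3239 -0.2796] [ 0.4426 -0.2099  0.155 ] 0.1130417856075802 42.70662546157837
scene 190 [ 0.4372 -0.2306  0.1089] [ 0.441  -0.1865  0.1434] [ 0.4493 -0.1825  0.1732] ((0.44945207238197327, -0.2064630389213562), (0.05170538276433945, 0.024407364428043365), 87.26115417480469)
side 130 [ 0.4373 -0.2265  0.1083] [ 0.442  -0.1854  0.1405] [ 0.4487 -0.1823  0.17  ] ((0.4451182782649994, -0.20510561764240265), (0.04669949784874916, 0.016306430101394653), 86.59843444824219)
tool x ang 86.30589000169245 tilt [ 0.0005 -0.0003 -1.    ]
scene blue 76 [-0.0118 -0.0533  0.0694] [-0.0079 -0.0286  0.0722] [-0.0025 -0.0072  0.0743] world rect ((0.5469220876693726, 0.05574077367782593), (0.010696889832615852, 0.04907459393143654), 15.058449745178223)
scene flap angle 1.745953712803304
side blue 39 [-0.012  -0.0558  0.0694] [-0.0073 -0.0306  0.0707] [-0.0038 -0.0066  0.0718] world rect ((0.5470094680786133, 0.052931904792785645), (0.00826721265912056, 0.05252053588628769), 12.433557510375977)
side flap angle 1.7442433963341988
```

View pics/scenel.png

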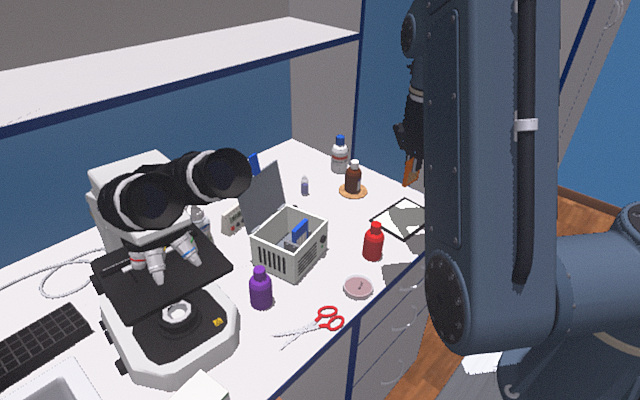

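The flap is still open at about 1.74 rad, the bottle is upright on the coaster (352,180), and the blue plate is in its bay. The orange plate is held over the mat centre, with its lower edge at about 0.105 m, so I'm handing the job in.

```bash
python3 -c "
from station import manip
print(abs(manip.sense()['qd']).max()); print(manip.sign_off())"
```

```text
0.001560691165322387
the job is handed in; nothing more can be done
None
```

I handed the job in at about 21 s of robot time: the bottle stands on the coaster, the cover is open, the blue plate is still in its bay, and the orange plate is held still, upright and square about 10 cm over the middle of the mat; no verdict came back.

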